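Seat a mould insert with the hinged clamp

ROBOT

A 7-joint arm with a two-finger parallel gripper is mounted at the origin on the work surface; the furniture and walls round the work are solid. World frame = base frame: x ahead of the robot, y to its left, z up, the work surface at z = 0. Lengths are in m, angles in rad, forces in N, time in s.
With the tool pointing down it reaches from about 0.4 to 0.875 m from the base axis. Payload 4.4 kg.
Tool frame: the origin (TCP) lies at the very end of the fingers, on their centre line; the grasp point (between the pads) lies 19 mm behind it (env.grasp_offset is the z of the grasp point in the tool frame, in m); z points along the fingers, y is the direction in which the jaws open and shut (so a half turn about z gives the same grasp; the last joint's range is limited). The gripper opens to 85 mm and grips with 20 to 120 N. Pads are 22 mm wide; open, the fingers measure 114 mm over their backs; the gripper's body (76 mm by 85 mm) begins 54 mm behind the grasp point. The pads swing forward as they close: fully open they stand 13 mm farther back than shut.
Start: joints at [1.161, 0.628, 0.038, 1.517, -0.027, 0.996, -0.02], TCP at [0.219, -0.612, 0.231] pointing down, gripper open.
Joint ranges: [-3.06, 3.06], [-0.37, 2.12], [-1.25, 1.32], [0.18, 2.47], [-1.1, 4.24], [0.23, 1.98], [-2.94, 2.94]. Speed limits (rad/s): [2.57, 2.57, 3.14, 3.14, 3.14, 3.14, 3.14].

INTERFACE

Orientations are given as a unit quaternion [x, y, z, w].
In Python, from cell import env gives the robot as it stands.
- The arm moves only by the shell command python3 -m inch 'ROWS' [FORCE]. ROWS is a JSON object of lists of equal length, an entry for each row: "rotation": the turn, a rotation vector about the tool's x, y, z scaled (see below), a list of three; "dp": the shift along the tool's x, y, z scaled (see below), a list of three; "gripper": the opening, from 0 (shut) to 1 (fully open). In form: {"rotation": [[wx, wy, wz], ...], "dp": [[tx, ty, tz], ...], "gripper": [gripper, ...]}. A call has 1 to 12 rows; each row is the pose to reach, as a shift and turn from the pose commanded when the call began, along the tool's axes at that moment, turning the shorter way round; what a row does not reach only later rows make up. The controller multiplies each number of a shift by 0.15 m and each number of a turn by 360 degrees. A row lasts 1/8 s, in which the tool goes at most 62.5 mm and 10.7 degrees, less where a joint would pass 70% of its speed; a pose out of reach is approached as far as the arm can. A call with a number of a shift or a turn outside -1 to 1 is refused whole. A call with a gripper value outside its range is refused whole. The fingers move at their own pace and stop on an object; FORCE is the grip in N (left out, the last holds). Time passes only in rows, so rows that repeat a pose let the fingers close. It gives the time, the measured TCP pose, the force and the opening at its end, in the units of the state.
- env.read_state(): the state, without advancing time (a new reading comes with each control period).
- env.read_camera(name): name is "scene" or "top" or "wrist"; returns a dict with "image" (480x640x3 uint8, blue, green, red), "fx", "fy", "cx", "cy" (pixels), "distortion" ([k1, k2, p1, p2, k3] as OpenCV has them; the pictures are not rectified), "world_to_cam" (4x4, takes a point from world to camera coordinates); the wrist camera has in their place "tool_from_camera" (4x4, takes a point from camera to tool coordinates, whose origin is the TCP and whose axes are the flange's). Camera axes: x right, y down, z forward; pixel columns grow to the right and rows downward; lengths in m; the calibration is good to about 2 mm. A picture is of the moment at which its call begins: read the wrist's pose just before it. There is no depth.
- env.finish_job(): hands the job in, once; it reports no verdict.
The state is a dict: "t": time; "joint_pos": joint angles; "dq": joint speeds; "joint_efforts": joint torques, N m; "eef_pos": TCP position; "ee_rot": TCP orientation; "contact_force": force on the tool from outside, world axes, zero at the start; "moment": the same for the moment, N m; "gripper_width": finger opening in m.
Only numpy, scipy, OpenCV 4.12 (cv2) and the standard library are available. Lean on these libraries where they do the work, as an engineer would, in place of code of your own. Each camera call takes 0.05 s, during which the arm holds its last target. There are 200 camera calls.

TASK

Stand the small white mould block in the cradle of the blue clamp fixture so that it rests high on the two brass spring noses, and let go of it there; do not push it down by hand. Then swing the hinged yellow clamp over and press its red handle down with a firm but measured push until the block has gone past the noses and sits hard on the stop beneath (the depth of the stop is not known: feel for it), without forcing it. Leave the clamp shut on the block, and leave the knobs and the disc on the bench where they are.

Things in the scene. Friction and masses are not known exactly. Their poses are not given: they have to be found in the camera images.
- mould_mid (a point): centre of the small white mould block, a solid upright block with a bored hole in its top face: 36 mm along its own x, 50 mm along its own y, 34 mm high, 0.2 to 0.37 kg, standing on the bench at the start (centre 17 mm above its underside, 17 mm below its top). Grip it across its 36 mm width.
- mould: the same block; origin at the centre of its underside, z up, y along its 50 mm length.
- cradle (a point): centre of the cradle's floor on the blue fixture, 12 mm above the bench. x points level from the handle side to the hinge side, z up. The pocket is 53 mm along x and 39 mm along y: 1.5 mm of play each side of the block, whose 50 mm length goes along x, either way round.
- fixture: the blue fixture, fixed to the bench; origin on the bench under the cradle, axes as the cradle's. The pocket's walls rise 28 mm above its floor, then flare outward up to 36 mm. Its long sides are open over their middle 38 mm, for the fingers.
- noses (a point): point midway between the two brass spring noses (rounded, along y, 14 mm above the cradle's floor) that stand into the pocket from its end walls. A block set down gently rests on them with its centre 34 to 38 mm above the cradle's floor; a steady push of 6 to 22 N down on the block (3 to 11 N on the handle) drives it past them, then little resists until the stop.
- stop_zone (a point): centre of the range in which the top of the hidden steel stop (24 x 24 mm) lies, 5.5 mm above the cradle's floor; its true top is fixed anywhere within 3.5 mm above or below this point. With the block hard on it the block's centre is 19 to 26 mm above the cradle's floor.
- clamp_hinge (a point): the clamp's hinge axis, 85 mm beyond the cradle's centre along the cradle's x and 53 mm above its floor (65 mm above the bench); the axis runs along the cradle's y.
- clamp_handle (a point): middle of the clamp's red handle, a round crossbar 14 mm thick and 80 mm long along the cradle's y, at the end of the clamp arm 170 mm from the hinge axis. The arm is a straight yellow bar 18 mm wide and 12 mm thick. Once the block is past the noses, 10 to 15 N down on the handle seats it firmly; less than 8 N is too little, more than 24 N is forcing it and damages the fixture.
- clamp_foot (a point): centre of the clamp's rubber ball foot (10 mm radius), 85 mm from the hinge along the arm, its lowest point 13.5 mm below the arm's centre line. It bears on the block's top, so the block gets about twice the force put on the handle.
- clamp (a joint): clamp angle in rad: 0 = arm level over the cradle with the handle on the near (-x) side, growing as the handle swings up and away over the hinge; it starts at 1.6 to 1.85 (about upright, leaning away). Its hinge is stiff: the clamp stays wherever it is left. The foot meets a block that rests on the noses at about 0.16; with the block home it reads about -0.04 to 0.04.
- knob_blue: blue marbled moulded knob, 38 mm across, 21 mm high, a bystander; origin at the centre of its underside.
- knob_violet: violet marbled moulded knob, 44 mm across, 24 mm high, a bystander; origin at the centre of its underside.
- disc_green: pale green flat moulded knob, 42 mm across, 11 mm high, a bystander; origin at the centre of its underside.
Not all that is in view belongs to the job. What is shaped like the mould but brown or green is not meant.

How it is judged:
On the way, in this order (a step that is already met when the one before it is completed fails the run):
1. the block stands upright in the cradle, resting on the noses (centre 31 to 40 mm above the cradle floor, within 3 mm sideways), released, with the clamp not on it (x of mould_mid in the frame of cradle between -0.003 and 0.003 m and y of mould_mid in the frame of cradle between -0.003 and 0.003 m and angle between the y axis of mould and the x axis of cradle, either way round below 0.12 rad and angle between mould's own z axis and vertical below 0.12 rad and z of mould_mid in the frame of cradle between 0.031 and 0.04 m and contact force between the fingers and mould below 0.2 N and contact force between clamp and mould below 0.1 N), for 0.3 s.
2. the clamp presses the block hard on its stop: block past the noses and at least 12 N between clamp and block (x of mould_mid in the frame of cradle between -0.003 and 0.003 m and y of mould_mid in the frame of cradle between -0.003 and 0.003 m and angle between the y axis of mould and the x axis of cradle, either way round below 0.12 rad and angle between mould's own z axis and vertical below 0.12 rad and z of mould_mid in the frame of cradle below 0.0278 m and contact force between clamp and mould above 12 N and contact force between the fingers and mould below 0.2 N), for 0.15 s.
At the end, for the whole second after the job is handed in: The block sits upright and home in the cradle (centre at most 27.8 mm above the cradle floor, within 3 mm sideways, lengthwise along the pocket within 0.12 rad), the clamp is shut on it (angle below 0.08 rad), both are released and at rest (x of mould_mid in the frame of cradle between -0.003 and 0.003 m and y of mould_mid in the frame of cradle between -0.003 and 0.003 m and angle between the y axis of mould and the x axis of cradle, either way round below 0.12 rad and angle between mould's own z axis and vertical below 0.12 rad and z of mould_mid in the frame of cradle below 0.0278 m and value of joint clamp below 0.08 rad and contact force between the fingers and mould below 0.2 N and contact force between the fingers and clamp below 0.2 N and linear speed of mould below 0.02 m/s); the robot touches nothing.
It fails at once if the clamp is forced: more than 55 N between clamp and block (contact force between clamp and mould above 55 N).
It fails at once if the block is pushed home by hand instead of by the clamp (contact force between the fingers and mould above 0.5 N and horizontal distance between mould_mid and cradle below 0.015 m and z of mould_mid in the frame of cradle below 0.03 m).
It fails at once if the blue knob is disturbed (moved more than 20 mm) (distance of knob_blue from where it was at the start of the episode above 0.02 m).
It fails at once if the violet knob is disturbed (moved more than 20 mm) (distance of knob_violet from where it was at the start of the episode above 0.02 m).
It fails at once if the green disc is disturbed (moved more than 20 mm) (distance of disc_green from where it was at the start of the episode above 0.02 m).
It also fails if it takes over 72 s, if anything falls off the work surface, if the arm or the gripper's body presses on something with over 40 N, if the wrist force passes 120 N, or if a joint passes its speed limit or range.

## Working session

There is one attempt and no reset: what is moved stays moved. The work goes in short steps, Python scripts to look and compute and a shell command to move; the robot and the scene stay as the last step left them, time stands still between calls to the robot, and variables do not carry over. Pictures are saved under pics/ and viewed, about 8 in all and at most 12, crops included, and the job is handed in when it is done.

```bash
ls; mkdir -p pics
cat > h.py <<'E'
import numpy as np, cv2
from scipy.spatial.transform import Rotation as R
from cell import env
def shot(n,f=None):
    s=env.read_state(); c=env.read_camera(n)
    if f: cv2.imwrite('pics/'+f,c['image'])
    if n=='wrist':
        T=np.eye(4);T[:3,:3]=R.from_quat(s['ee_rot']).as_matrix();T[:3,3]=s['eef_pos']
        c['c2w']=T@np.array(c['tool_from_camera'])
    else: c['c2w']=np.linalg.inv(np.array(c['world_to_cam']))
    c['K']=np.array([[c['fx'],0,c['cx']],[0,c['fy'],c['cy']],[0,0,1.]])
    return c
def ray(c,uv):
    p=cv2.undistortPoints(np.array(uv,float).reshape(-1,1,2),c['K'],np.array(c['distortion'],float)).reshape(-1,2)
    d=np.c_[p,np.ones(len(p))]@c['c2w'][:3,:3].T
    return c['c2w'][:3,3],d
def plane(c,uv,z):
    o,d=ray(c,uv); return o+d*((z-o[2])/d[:,2])[:,None]
def proj(c,P):
    w=np.linalg.inv(c['c2w']); P=np.array(P,float).reshape(-1,3)
    return cv2.projectPoints(P,cv2.Rodrigues(w[:3,:3])[0],w[:3,3],c['K'],np.array(c['distortion'],float))[0].reshape(-1,2)
E
python3 - <<'E'
from h import *
a=shot('scene','s0.png');b=shot('top','t0.png')
for c in(a,b): print(c['fx'],c['c2w'][:3].round(3))
s=env.read_state();print(s)
E
```

```text
pics
446.6880341955727 [[-0.483 -0.49   0.725 -0.088]
 [-0.875  0.287 -0.389  0.241]
 [-0.017 -0.823 -0.568  0.569]]
564.2518830552943 [[ 0.143 -0.969  0.201  0.349]
 [-0.99  -0.139  0.033 -0.124]
 [-0.004 -0.203 -0.979  0.992]]
{'t': 0.1, 'joint_pos': array([ 1.16121441,  0.62925014,  0.03845038,  1.51824215, -0.02701547,
        0.99628746, -0.02001208]), 'dq': array([-0.00039847, -0.00171507,  0.0002721 , -0.00208543, -0.00038857,
        0.00144381,  0.00026572]), 'joint_efforts': array([ 2.72633210e-03, -5.64538121e+01,  1.23064578e+00, -1.93974388e+01,
        1.13430523e-02,  5.49499237e-03, -4.36094297e-06]), 'eef_pos': array([ 0.21893085, -0.61144578,  0.23049167]), 'ee_rot': array([ 9.85264836e-01,  1.71033639e-01, -1.45822777e-04, -8.21754676e-04]), 'contact_force': array([-0.66036247,  0.33313074, -0.07701748]), 'moment': array([-0.02772311, -0.00935246,  0.00152063]), 'gripper_width': 0.0858199492536335}
```

View pics/s0.png

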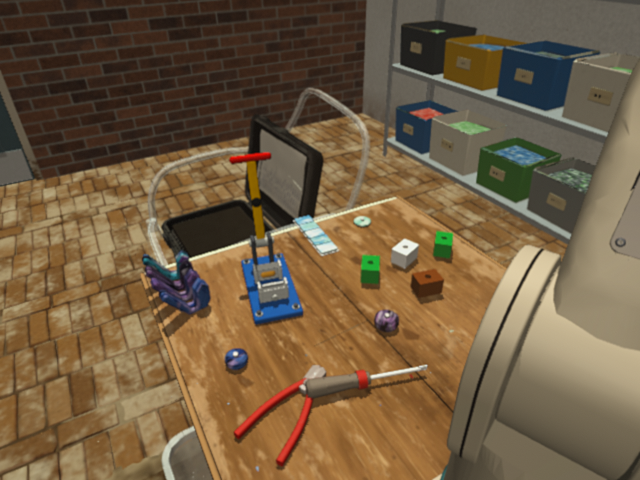

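View pics/t0.png

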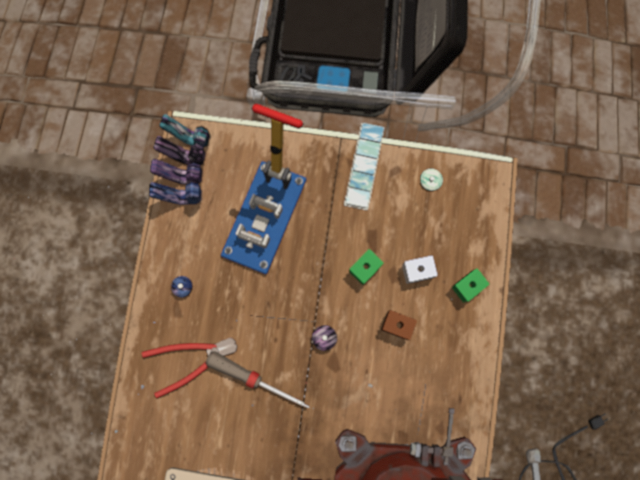

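The scene camera has the white block at about (404,253) and the top camera at (421,268). Lookalikes in the top view are green blocks at (367,265) and (471,285) and a brown one at (399,325). I choose the white block with the hole at (421,268). The fixture is at about (263,218) and the red handle at about (277,116).

Run:
```python
from h import *
c=shot('top');im=c['image'];hsv=cv2.cvtColor(im,cv2.COLOR_BGR2HSV)
def big(m,x0,y0,x1,y1):
    z=np.zeros_like(m);z[y0:y1,x0:x1]=m[y0:y1,x0:x1]
    return max(cv2.findContours(z,cv2.RETR_EXTERNAL,cv2.CHAIN_APPROX_NONE)[0],key=cv2.contourArea)
w=big(cv2.inRange(hsv,(0,0,150),(180,60,255)),395,245,445,295)
P=plane(c,w.reshape(-1,2),.034);r=cv2.minAreaRect((P[:,:2]*1000).astype(np.float32));print('white',r)
b=big(cv2.inRange(hsv,(100,130,60),(125,255,255)),210,150,315,280)
for z in(.0,.012):
    P=plane(c,b.reshape(-1,2),z);r=cv2.minAreaRect((P[:,:2]*1000).astype(np.float32));print('blue',z,r,cv2.boxPoints(r))
v=im.copy()
rd=big(cv2.inRange(hsv,(0,170,90),(8,255,255)),240,90,310,135)
print('red',cv2.minAreaRect(rd))
for n,(u0,v0) in {'a':(421,268),'b':(265,205)}.items():
    q=cv2.resize(im[v0-65:v0+65,u0-50:u0+50],None,fx=4,fy=4,interpolation=cv2.INTER_CUBIC); 
    v=q if n=='a' else np.hstack([v,q])
cv2.imwrite('pics/crop.png',v)
```

```text
white ((503.2481689453125, -277.7539978027344), (37.973026275634766, 51.35196304321289), 20.08867835998535)
blue 0.0 ((562.1009521484375, 9.191909790039062), (88.1621322631836, 188.63885498046875), 76.54199981689453) [[460.11237  -11.727528]
 [643.57135  -55.629925]
 [664.08954   30.111347]
 [480.63055   74.01375 ]]
blue 0.012 ((559.5269165039062, 7.58062744140625), (87.09616088867188, 186.35804748535156), 76.54199981689453) [[458.77148  -13.085867]
 [640.01227  -56.457443]
 [660.28235   28.247122]
 [479.04156   71.6187  ]]
red ((276.9517822265625, 115.63027954101562), (51.61091613769531, 8.439738273620605), 20.323135375976562)
```

View pics/crop.png

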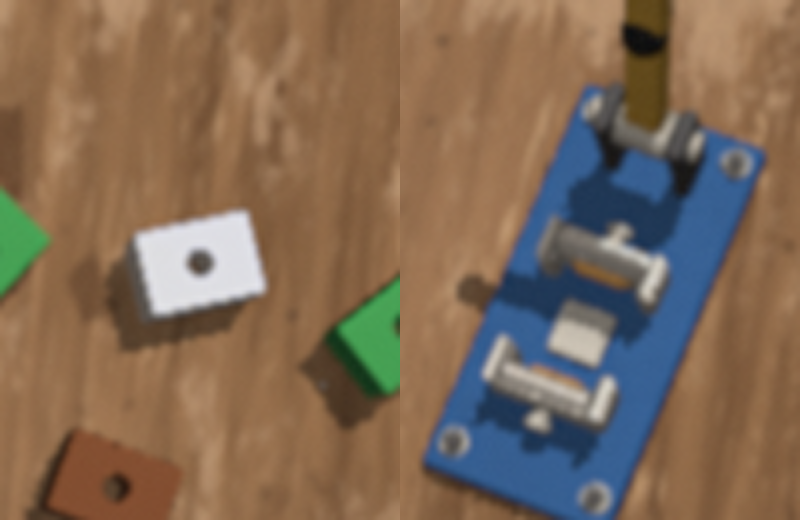

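The close crop shows that the white, bored, upright block at top pixel (421,268) is the right one. The fixture has two end walls, brass noses and a grey stop between them at about (260,224). The hinge is at the far end and the clamp leans away. I'll go towards the block first.

```bash
cat >> h.py <<'E'
def plan(pos,ydeg):
    "scaled dp and turn from the pose now to TCP pos, tool down with its y at azimuth ydeg (or +180)"
    s=env.read_state();M=R.from_quat(s['ee_rot']).as_matrix()
    a=np.radians(ydeg);y=np.array([np.cos(a),np.sin(a),0]);z=np.array([0,0,-1.]);T=np.c_[np.cross(y,z),y,z]
    print('t',round(s['t'],2),'tcp',s['eef_pos'].round(4),'dp',(M.T@(np.array(pos)-s['eef_pos'])/.15).round(3),'rot',(R.from_matrix(M.T@T).as_rotvec()/(2*np.pi)).round(4),'F',s['contact_force'].round(1),'w',round(s['gripper_width'],4),'j',s['joint_pos'].round(2))
E
python3 - <<'E'
from h import *
plan([.44,-.30,.231],20)
E
```

```text
t 0.15 tcp [ 0.2189 -0.6115  0.2306] dp [ 2.087 -1.459 -0.   ] rot [-2.000e-04 -2.000e-04 -2.508e-01] F [ 0.6 -0.2 -0. ] w 0.0853 j [ 1.16  0.63  0.04  1.52 -0.03  1.   -0.02]
```

```bash
python3 -m inch '{"rotation":[[0,0,0],[0,0,0],[0,0,0],[0,0,0]],"dp":[[1,-0.7,0],[1,-0.7,0],[1,-0.7,0],[1,-0.7,0]],"gripper":[1,1,1,1]}'; python3 -m inch '{"rotation":[[0,0,-0.027],[0,0,-0.054],[0,0,-0.081],[0,0,-0.108],[0,0,-0.135],[0,0,-0.162],[0,0,-0.189],[0,0,-0.216],[0,0,-0.251],[0,0,-0.251]],"dp":[[1,-0.76,0],[1,-0.76,0],[1,-0.76,0],[1,-0.76,0],[1,-0.76,0],[1,-0.76,0],[1,-0.76,0],[1,-0.76,0],[1,-0.76,0],[1,-0.76,0]],"gripper":[1,1,1,1,1,1,1,1,1,1]}'
python3 - <<'E'
from h import *
plan([.503,-.278,.231],20)
c=shot('wrist','w1.png')
print(c['c2w'].round(3),proj(c,[[.503,-.278,.034]]))
E
```

```text
t: 0.65
eef_pos: [0.3292, -0.4574, 0.2312]
ee_rot: [0.984, 0.176, 0.001, -0.002]
contact_force: [-0.5, 0.2, 0.3]
gripper_width: 0.0855
t: 1.9
eef_pos: [0.4272, -0.3058, 0.2311]
ee_rot: [0.574, 0.819, -0.0, -0.0]
contact_force: [0.9, -0.5, 0.1]
gripper_width: 0.0852
t 1.9 tcp [ 0.4272 -0.3058  0.2311] dp [0.002 0.538 0.   ] rot [-0.     -0.     -0.0002] F [ 0.9 -0.5  0.1] w 0.0852 j [ 0.85  0.48 -0.41  1.86  0.24  0.86  0.67]
[[ 0.94   0.327  0.097  0.403]
 [ 0.341 -0.901 -0.267 -0.237]
 [ 0.     0.284 -0.959  0.375]
 [ 0.     0.     0.     1.   ]] [[404.32199758 211.2803509 ]]
```

View pics/w1.png

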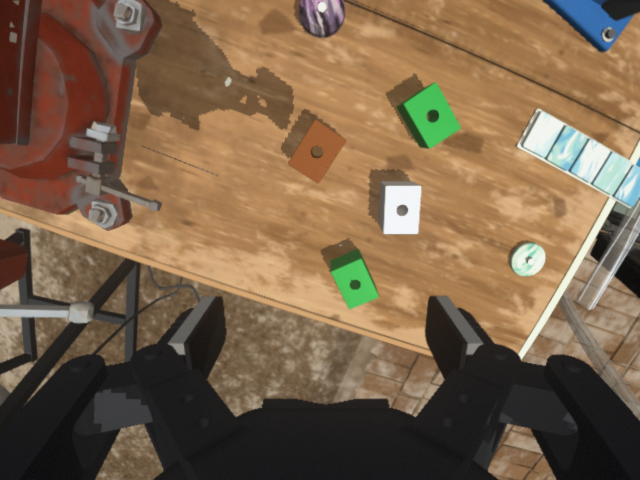

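The wrist view confirms the white block at (402,210) with green blocks at (431,115) and (354,279). Both are clear of the fingers, which will straddle it left and right.

```bash
cat >> h.py <<'E'
def white(c,z,uv,half=45):
    hsv=cv2.cvtColor(c['image'],cv2.COLOR_BGR2HSV);m=cv2.inRange(hsv,(0,0,170),(180,50,255))
    k=np.zeros_like(m);u,v=map(int,uv);k[max(v-half,0):v+half,max(u-half,0):u+half]=1;m=m*k
    w=max(cv2.findContours(m,cv2.RETR_EXTERNAL,cv2.CHAIN_APPROX_NONE)[0],key=cv2.contourArea)
    return cv2.minAreaRect((plane(c,w.reshape(-1,2),z)[:,:2]*1000).astype(np.float32))
E
python3 - <<'E'
from h import *
c=shot('wrist');print(white(c,.034,(402,211)), plane(c,[[402,210.5]],.034))
E
python3 -m inch '{"rotation":[[0,0,0],[0,0,0],[0,0,0],[0,0,0]],"dp":[[0,0.53,0],[0,0.53,0],[0,0.53,0],[0,0.53,0]],"gripper":[1,1,1,1]}'
python3 - <<'E'
from h import *
c=shot('wrist');uv=proj(c,[[.503,-.278,.034]])[0];print(uv);print(white(c,.034,uv))
plan([.503,-.278,.12],20)
E
```

```text
((499.9659729003906, -277.42974853515625), (36.45186233520508, 48.495574951171875), 19.992576599121094) [[ 0.50051949 -0.27787999  0.034     ]]
t: 2.5
eef_pos: [0.5007, -0.2784, 0.231]
ee_rot: [0.574, 0.819, -0.001, -0.001]
contact_force: [-0.7, -0.2, -0.3]
gripper_width: 0.0857
[327.22653623 211.86190393]
((499.88690185546875, -277.59503173828125), (35.940345764160156, 49.3438835144043), 19.97428321838379)
t 2.55 tcp [ 0.5007 -0.2785  0.2311] dp [-0.002  0.017  0.741] rot [-0.0003  0.     -0.0002] F [-0.2  0.6  0.5] w 0.0854 j [ 0.72  0.54 -0.4   1.73  0.26  0.92  0.56]
```

```bash
python3 -m inch '{"rotation":[[0,0,0],[0,0,0],[0,0,0],[0,0,0]],"dp":[[0,0.0,0.4],[0,0,0.8],[0,0,1],[0,0,1]],"gripper":[1,1,1,1]}' 40
python3 - <<'E'
from h import *
plan([.4999,-.2776,.006],20)
E
```

```text
t: 3.05
eef_pos: [0.4996, -0.2776, 0.0794]
ee_rot: [0.574, 0.819, -0.001, -0.003]
contact_force: [0.2, -0.6, -0.3]
gripper_width: 0.0853
t 3.05 tcp [ 0.4996 -0.2776  0.0794] dp [-0.002  0.004  0.489] rot [-0.0007 -0.0005 -0.0001] F [ 0.2 -0.6 -0.3] w 0.0853 j [ 0.65  0.74 -0.31  1.85  0.37  0.61  0.46]
```

```bash
python3 -m inch '{"rotation":[[0,0,0],[0,0,0],[0,0,0],[0,0,0],[0,0,0],[0,0,0],[0,0,0],[0,0,0],[0,0,0],[0,0,0]],"dp":[[0,0,0.25],[0,0,0.49],[0,0,0.49],[0,0,0.49],[0,0,0.49],[0,0,0.49],[0,0,0.49],[0,0,0.49],[0,0,0.49],[0,0,0.49]],"gripper":[1,1,1,0,0,0,0,0,0,0]}' 40
python3 -m inch '{"rotation":[[0,0,0],[0,0,0],[0,0,0],[0,0,0],[0,0,0],[0,0,0]],"dp":[[0,0,-0.1],[0,0,-0.4],[0,0,-0.8],[0,0,-1],[0,0,-1],[0,0,-1]],"gripper":[0,0,0,0,0,0]}'
python3 - <<'E'
from h import *
plan([.55,0.01,.156],76.5)
E
```

```text
t: 4.3
eef_pos: [0.5025, -0.2783, 0.0094]
ee_rot: [0.573, 0.819, -0.0, 0.001]
contact_force: [-2.6, -1.0, 8.2]
gripper_width: 0.0355
t: 5.05
eef_pos: [0.5014, -0.2771, 0.1571]
ee_rot: [0.573, 0.819, -0.0, -0.001]
contact_force: [0.2, 0.2, -2.8]
gripper_width: 0.0353
t 5.05 tcp [ 0.5014 -0.2771  0.1571] dp [1.687 0.961 0.008] rot [-1.000e-04 -3.000e-04 -1.568e-01] F [ 0.2  0.2 -2.8] w 0.0353 j [ 0.7   0.63 -0.37  1.8   0.32  0.77  0.51]
```

Gripped at 35 mm with about 2.8 N of weight. Now over beside the fixture at height to measure it with the wrist camera.

```bash
python3 -m inch '{"rotation":[[0,0,0],[0,0,0],[0,0,0],[0,0,0],[0,0,0]],"dp":[[-0.1,0,-0.4],[-0.5,0.2,-0.8],[-0.9,0.4,-0.8],[-0.9,0.6,-0.8],[-0.9,0.6,-0.8]],"gripper":[0,0,0,0,0]}'; python3 -m inch '{"rotation":[[0,0,0],[0,0,0],[0,0,0],[0,0,0]],"dp":[[-0.4,0.1,0],[-0.5,0.1,0],[-0.5,0.1,0],[-0.5,0.1,0]],"gripper":[0,0,0,0]}'
python3 - <<'E'
from h import *
plan([.55,0.01,.156],76.5)
c=shot('wrist','w2.png'); print(proj(c,[[.56,.008,.012]]))
E
```

```text
t: 5.68
eef_pos: [0.6358, -0.3717, 0.2738]
ee_rot: [0.572, 0.82, 0.001, -0.002]
contact_force: [-0.1, 1.4, -2.7]
gripper_width: 0.0351
t: 6.18
eef_pos: [0.6725, -0.437, 0.2767]
ee_rot: [0.573, 0.82, 0.0, -0.001]
contact_force: [0.5, -0.1, -2.5]
gripper_width: 0.0353
t 6.17 tcp [ 0.6725 -0.437   0.2767] dp [3.077 0.26  0.813] rot [ 0.     -0.0005 -0.1566] F [ 0.5 -0.1 -2.5] w 0.0353 j [ 0.68  0.89 -0.38  0.88  0.29  1.42  0.74]
[[ 372.61221642 -246.17544952]]
```

View pics/w2.png

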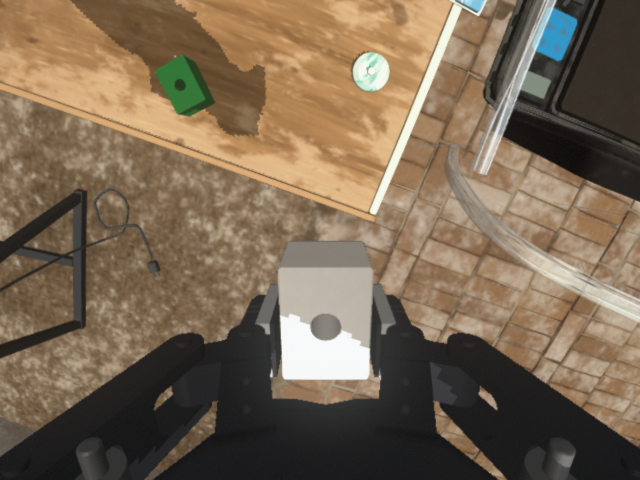

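I had tool x the wrong way round, so the arm is now over the far right, off the bench edge, with the block still held well. In the picture the held block is at (325,310) and nothing was touched. Going back the right way.

```bash
python3 -m inch '{"rotation":[[0,0,0],[0,0,0],[0,0,0],[0,0,0]],"dp":[[0.4,0,0],[0.8,0,0],[1,0,0],[1,0,0]],"gripper":[0,0,0,0]}'; python3 -m inch '{"rotation":[[0,0,0],[0,0,0],[0,0,0],[0,0,0]],"dp":[[0.4,0,0],[0.8,0,0],[1,0,0],[1,0,0]],"gripper":[0,0,0,0]}';  python3 -m inch '{"rotation":[[0,0,0],[0,0,0],[0,0,0],[0,0,0],[0,0,0]],"dp":[[0.3,0,0],[0.6,0,0],[0.8,0,0],[0.8,0,0],[0.8,0,0]],"gripper":[0,0,0,0,0]}'
python3 - <<'E'
from h import *
plan([.55,0.01,.156],76.5)
c=shot('wrist','w3.png'); print(proj(c,[[.56,.008,.012]]))
E
```

```text
t: 6.72
eef_pos: [0.6213, -0.2931, 0.2796]
ee_rot: [0.571, 0.821, 0.001, 0.0]
contact_force: [0.2, -0.9, -2.3]
gripper_width: 0.035
t: 7.22
eef_pos: [0.5699, -0.1542, 0.2789]
ee_rot: [0.571, 0.821, 0.0, 0.0]
contact_force: [0.0, -0.4, -2.1]
gripper_width: 0.0352
t: 7.85
eef_pos: [0.5299, -0.0462, 0.278]
ee_rot: [0.574, 0.819, -0.0, 0.001]
contact_force: [-0.4, 0.3, -2.3]
gripper_width: 0.0354
t 7.85 tcp [ 0.5299 -0.0462  0.278 ] dp [0.308 0.253 0.813] rot [-1.000e-04  3.000e-04 -1.571e-01] F [-0.4  0.3 -2.3] w 0.0354 j [ 0.35  0.43 -0.45  1.78  0.23  0.98  0.15]
[[364.4438381  164.72804885]]
```

View pics/w3.png

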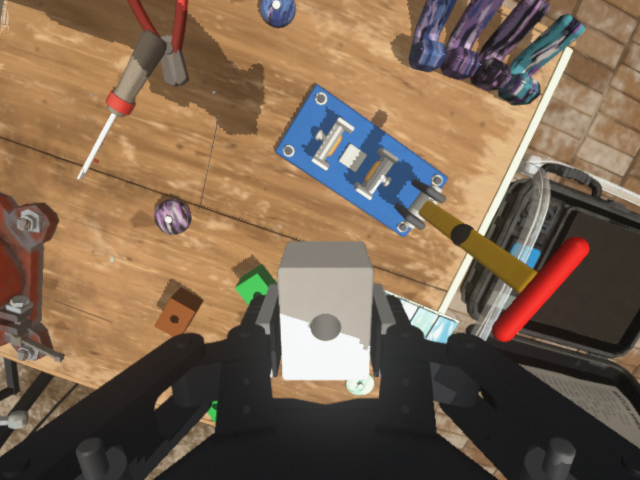

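The wrist view shows the fixture plate spanning (278..450, 85..237), with the stop at (350,157), end walls at (333,144) and (378,175), and the handle at (543,290). Next is a zoomed crop with its measurements.

Run:
```python
from h import *
c=shot('wrist','w4.png');im=c['image']
q=cv2.resize(im[100:220,285:445],None,fx=5,fy=5,interpolation=cv2.INTER_CUBIC)
cv2.imwrite('pics/w4c.png',q)
hsv=cv2.cvtColor(im,cv2.COLOR_BGR2HSV)
m=cv2.inRange(hsv,(100,130,50),(125,255,255));m[:, :270]=0;m[:80]=0;m[240:]=0;m[:,455:]=0
b=max(cv2.findContours(cv2.morphologyEx(m,cv2.MORPH_CLOSE,np.ones((5,5))),cv2.RETR_EXTERNAL,cv2.CHAIN_APPROX_NONE)[0],key=cv2.contourArea)
for z in(0,.012):
    r=cv2.minAreaRect((plane(c,b.reshape(-1,2),z)[:,:2]*1000).astype(np.float32));print(z,r)
a=np.radians(r[2]-90 if r[1][1]>r[1][0] else r[2]);X=np.array([np.cos(a),np.sin(a)]);print(X)
print(plane(c,[[350,157]],.0175))
```

```text
0 ((559.0977172851562, 7.208587646484375), (90.23529052734375, 192.73143005371094), 76.52137756347656)
0.012 ((557.5719604492188, 7.6359100341796875), (87.66676330566406, 187.24539184570312), 76.52137756347656)
[ 0.97245695 -0.23308255]
[[0.54028823 0.01055757 0.0175    ]]
```

View pics/w4c.png

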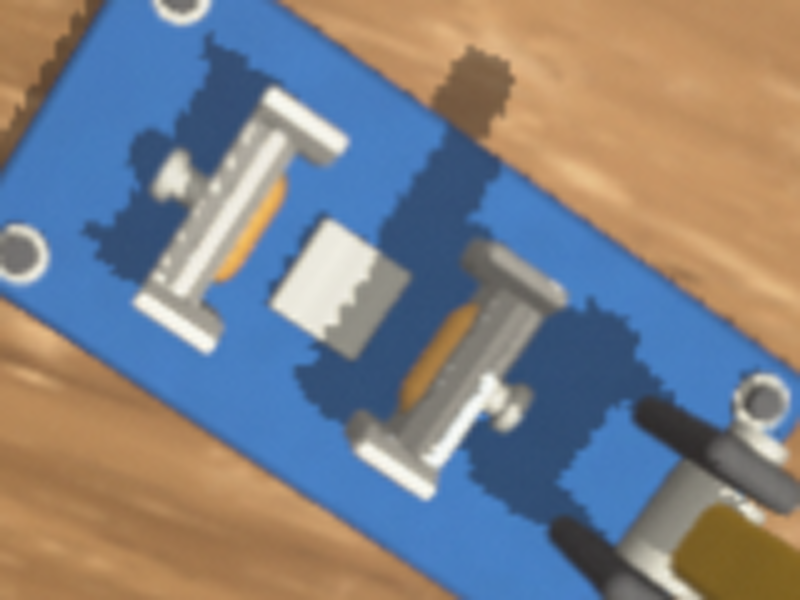

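Run:
```python
from h import *
c=shot('wrist');t=shot('top')
X=np.array([.97246,-.23308]);Y=np.array([.23308,.97246])
f=lambda n,P:print(n,(P*1000).round(1),'X,Y',(P[:,:2]@np.c_[X,Y]*1000).round(1).tolist())
f('stop w',plane(c,[[353.1,157.6]],.0175));f('stop t',plane(t,[[261.2,223]],.0175))
W=np.array([[268,88],[135,300],[565,300],[432,497],[350,145],[212,352],[470,245],[350,425]])/5+[285,100]
f('walls',plane(c,W,.048));f('wallmean',plane(c,[W[:4].mean(0)],.048))
Q=np.array([[455,442],[595,497],[593,107],[736,163]])
f('bolts t',plane(t,(Q-[400,0])/4+[215,140],.014))
B=np.array([[181,0],[18,255],[764,400]])/5+[285,100]
f('bolts w',plane(c,B,.014))
print(env.read_state()['t'])
```

```text
stop w [[543.6  11.4  17.5]] X,Y [[526.0, 137.8]]
stop t [[545.6   8.7  17.5]] X,Y [[528.5, 135.7]]
walls [[512.1  44.9  48. ]
 [500.6  -5.1  48. ]
 [586.6  26.3  48. ]
 [575.8 -22.8  48. ]
 [532.1  40.2  48. ]
 [519.7  -9.8  48. ]
 [563.3  29.9  48. ]
 [553.2 -14.3  48. ]] X,Y [[487.5, 163.1], [488.0, 111.8], [564.3, 162.4], [565.3, 112.0], [508.1, 163.1], [507.7, 111.6], [540.8, 160.4], [541.3, 115.1]]
wallmean [[543.3  11.3  48. ]] X,Y [[525.7, 137.6]]
bolts t [[489.1  58.1  14. ]
 [473.9  -7.2  14. ]
 [650.2  22.8  14. ]
 [633.1 -45.7  14. ]] X,Y [[462.1, 170.5], [462.6, 103.4], [627.0, 173.7], [626.3, 103.2]]
bolts w [[487.9  58.   14. ]
 [471.3  -7.1  14. ]
 [647.7  21.8  14. ]] X,Y [[461.0, 170.1], [460.0, 103.0], [624.8, 172.1]]
8.05
```

Run:
```python
from h import *
c=shot('wrist');im=c['image'];s=env.read_state()
g=cv2.cvtColor(im,cv2.COLOR_BGR2GRAY)
roi=g[305:350,300:352];m=(roi<115).astype(np.uint8)*255
h=max(cv2.findContours(m,cv2.RETR_EXTERNAL,cv2.CHAIN_APPROX_NONE)[0],key=cv2.contourArea)
uv=cv2.boundingRect(h);print(uv);ctr=np.array([300+uv[0]+uv[2]/2,305+uv[1]+uv[3]/2])
print('hole',ctr,np.diff(g[230:400,300].astype(int)).nonzero()[0].shape)
for col in(295,305,355): 
  d=np.diff(cv2.GaussianBlur(g,(3,3),0)[225:400,col].astype(int));i=np.argsort(-abs(d))[:10];print(col,sorted((int(k)+225,int(d[k])) for k in i))
C2T=np.array(c['tool_from_camera'])
p=cv2.undistortPoints(np.array([[ctr,[325,264],[325,380]]],float).reshape(-1,1,2),c['K'],np.array(c['distortion'],float)).reshape(-1,2)
d=np.c_[p,np.ones(3)]@C2T[:3,:3].T;o=C2T[:3,3]
for zt in(-.022,-.0246,-.028): print(zt,((o+d*((zt-o[2])/d[:,2])[:,None])*1000).round(1).tolist())
```

```text
(38, 17, 2, 9)
hole [339.  326.5] (73,)
295 [(238, -17), (266, 16), (267, 20), (318, 21), (319, 20), (378, -21), (379, -38), (380, -31), (397, -24), (398, -34)]
305 [(266, 15), (267, 20), (268, 10), (321, 16), (322, 23), (323, 14), (378, -16), (379, -33), (380, -27), (398, -12)]
355 [(266, 15), (267, 19), (337, 19), (338, 25), (339, 14), (394, -20), (395, -26), (396, -23), (397, -32), (398, -40)]
-0.022 [[-0.4, 6.1, -22.0], [26.4, 0.5, -22.0], [-26.3, 0.5, -22.0]]
-0.0246 [[1.2, 6.0, -24.6], [27.4, 0.5, -24.6], [-24.2, 0.5, -24.6]]
-0.028 [[3.2, 5.9, -28.0], [28.6, 0.5, -28.0], [-21.5, 0.5, -28.0]]
```

```bash
python3 -m inch '{"rotation":[[0,0,-0.026],[0,0,-0.052],[0,0,-0.078],[0,0,-0.104],[0,0,-0.13],[0,0,-0.157],[0,0,-0.157],[0,0,-0.157]],"dp":[[0.1,0.05,0.2],[0.2,0.1,0.5],[0.31,0.22,0.8],[0.31,0.22,0.8],[0.31,0.22,0.8],[0.31,0.22,0.8],[0.31,0.22,0.8],[0.31,0.22,0.8]],"gripper":[0,0,0,0,0,0,0,0]}'
python3 - <<'E'
from h import *
plan([.5448,.0107,.075],76.5)
c=shot('wrist');cv2.imwrite('pics/w5.png',c['image'])
E
```

```text
t: 9.1
eef_pos: [0.5443, 0.0105, 0.1578]
ee_rot: [0.119, 0.993, -0.0, 0.0]
contact_force: [-0.2, -0.7, -2.2]
gripper_width: 0.0352
t 9.1 tcp [0.5443 0.0105 0.1578] dp [-0.003  0.003  0.552] rot [-0.      0.     -0.0004] F [-0.2 -0.7 -2.2] w 0.0352 j [ 0.35  0.65 -0.65  1.88  0.54  0.8   0.74]
```

View pics/w5.png

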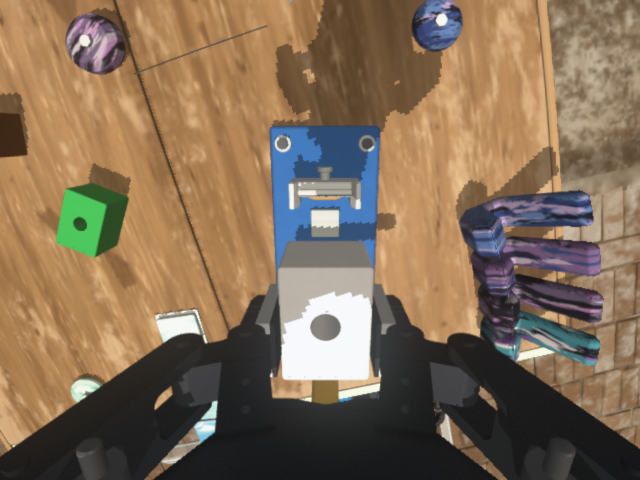

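The block at about (325,310) is lined up with the near wall (289..361, centre 325) and the stop (325,222). A quick numeric check before descending.

Run:
```python
from h import *
c=shot('wrist');im=c['image']
cv2.imwrite('pics/w5c.png',cv2.resize(im[160:260,275:375],None,fx=6,fy=6,interpolation=cv2.INTER_CUBIC))
X=np.array([.97246,-.23308]);Y=np.array([.23308,.97246])
P=plane(c,[[289,180],[361,180],[290,206],[360,206]],.048);print((P[:,:2]@np.c_[X,Y]*1000).round(1))
P=plane(c,[[325,222]],.0175);print((P[:,:2]@np.c_[X,Y]*1000).round(1))
s=env.read_state();print(s['eef_pos'][:2]@np.c_[X,Y]*1000)
```

```text
[[485.4 111.3]
 [485.5 164.1]
 [504.8 111.5]
 [504.8 163.9]]
[[524.6 137.6]]
[526.76052454 137.22044807]
```

View pics/w5c.png

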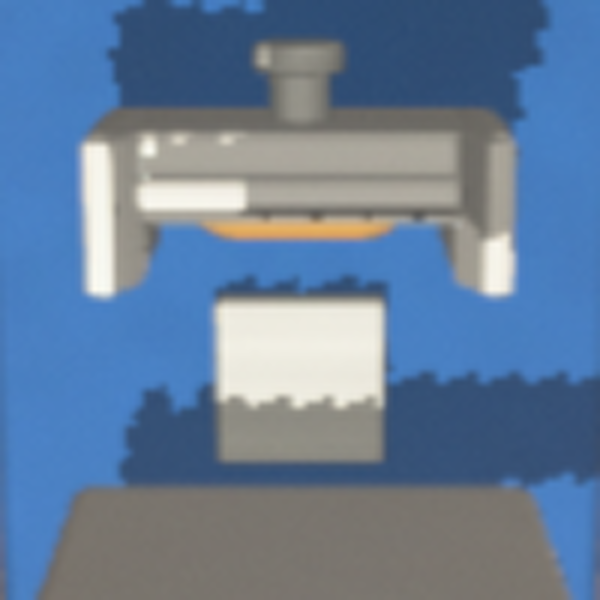

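```bash
python3 -m inch '{"rotation":[[0,0,0],[0,0,0],[0,0,0],[0,0,0],[0,0,0]],"dp":[[0,0,0.25],[0,0.002,0.5],[0,0.002,0.65],[0,0.002,0.65],[0,0.002,0.65]],"gripper":[0,0,0,0,0]}'
python3 - <<'E'
from h import *
plan([.5445,.0105,.047],76.5)
E
```

```text
t: 9.82
eef_pos: [0.545, 0.0115, 0.0612]
ee_rot: [0.117, 0.993, 0.0, 0.001]
contact_force: [0.5, -0.4, -3.1]
gripper_width: 0.0352
t 9.82 tcp [0.545  0.0115 0.0612] dp [ 0.002 -0.008  0.095] rot [0.0001 0.0002 0.0002] F [ 0.5 -0.4 -3.1] w 0.0352 j [ 0.26  0.78 -0.53  1.94  0.68  0.6   0.62]
```

```bash
python3 -m inch '{"rotation":[[0,0,0],[0,0,0],[0,0,0],[0,0,0]],"dp":[[0,-0.005,0.03],[0,-0.005,0.06],[0,-0.005,0.08],[0,-0.005,0.08]],"gripper":[0,0,0,0]}'
python3 -m inch '{"rotation":[[0,0,0],[0,0,0],[0,0,0]],"dp":[[0,0,0.01],[0,0,0.02],[0,0,0.02]],"gripper":[0,0,0]}'
```

```text
t: 10.32
eef_pos: [0.5438, 0.0104, 0.0481]
ee_rot: [0.117, 0.993, -0.0, -0.0]
contact_force: [-0.1, -0.7, -2.5]
gripper_width: 0.0351
t: 10.7
eef_pos: [0.5439, 0.0104, 0.0452]
ee_rot: [0.117, 0.993, -0.0, -0.0]
contact_force: [0.4, 0.3, -2.0]
gripper_width: 0.0355
```

```bash
python3 -m inch '{"rotation":[[0,0,0],[0,0,0]],"dp":[[0,0,0.012],[0,0,0.012]],"gripper":[0,0]}'
python3 -m inch '{"rotation":[[0,0,0],[0,0,0]],"dp":[[0,0,0.01],[0,0,0.01]],"gripper":[0,0]}'
```

```text
t: 10.95
eef_pos: [0.5439, 0.0104, 0.0434]
ee_rot: [0.117, 0.993, -0.0, -0.0]
contact_force: [-0.5, -0.4, -2.6]
gripper_width: 0.0355
t: 11.2
eef_pos: [0.5439, 0.0104, 0.0419]
ee_rot: [0.117, 0.993, -0.0, -0.0]
contact_force: [-0.4, 0.1, -2.4]
gripper_width: 0.0349
```

```bash
python3 -m inch '{"rotation":[[0,0,0],[0,0,0]],"dp":[[0,0,0.008],[0,0,0.008]],"gripper":[0,0]}'
python3 -m inch '{"rotation":[[0,0,0],[0,0,0]],"dp":[[0,0,0.006],[0,0,0.006]],"gripper":[0,0]}'
```

```text
t: 11.45
eef_pos: [0.5441, 0.0105, 0.0409]
ee_rot: [0.117, 0.993, 0.0, 0.0]
contact_force: [-0.1, 0.2, -1.1]
gripper_width: 0.035
t: 11.7
eef_pos: [0.5443, 0.0105, 0.0405]
ee_rot: [0.117, 0.993, -0.0, 0.0]
contact_force: [-1.4, -1.2, 4.3]
gripper_width: 0.0355
```

It made contact at TCP z of about 0.041. I'll back off slightly and then let go.

```bash
python3 -m inch '{"rotation":[[0,0,0],[0,0,0]],"dp":[[0,0,-0.008],[0,0,-0.008]],"gripper":[0,0]}'
python3 -m inch '{"rotation":[[0,0,0],[0,0,0],[0,0,0],[0,0,0],[0,0,0],[0,0,0]],"dp":[[0,0,0],[0,0,0],[0,0,0],[0,0,0],[0,0,0],[0,0,0]],"gripper":[0.6,0.6,0.6,0.6,0.6,0.6]}'
```

```text
t: 11.95
eef_pos: [0.544, 0.0105, 0.041]
ee_rot: [0.117, 0.993, 0.0, 0.0]
contact_force: [-0.5, 0.5, -1.3]
gripper_width: 0.0355
t: 12.7
eef_pos: [0.544, 0.0104, 0.0411]
ee_rot: [0.117, 0.993, -0.0, 0.0]
contact_force: [0.4, -0.3, 0.7]
gripper_width: 0.0512
```

```bash
python3 -m inch '{"rotation":[[0,0,0],[0,0,0],[0,0,0],[0,0,0],[0,0,0]],"dp":[[0,0,-0.1],[0,0,-0.4],[0,0,-0.8],[0,0,-1],[0,0,-1]],"gripper":[0.6,0.6,0.6,0.6,0.6]}'
python3 - <<'E'
from h import *
c=shot('scene');t=shot('top')
a=cv2.resize(c['image'][140:330,200:330],None,fx=3,fy=3,interpolation=cv2.INTER_CUBIC)
b=cv2.resize(t['image'][85:275,215:335],None,fx=3,fy=3,interpolation=cv2.INTER_CUBIC)
cv2.imwrite('pics/s6.png',np.hstack([a,b]))
X=np.array([.97246,-.23308]);Y=np.array([.23308,.97246]);o=X*526+Y*137.5
print(o);cr=o/1000
for th in(1.6,1.75,1.85):
    H=cr+X*(.085-.17*np.cos(th));H=[*H,.065+.17*np.sin(th)];print(th,H,proj(t,[H]),proj(c,[H]))
plan([.5445,.0105,.047],76.5)
E
```

```text
t: 13.32
eef_pos: [0.5457, 0.0108, 0.1945]
ee_rot: [0.117, 0.993, 0.0, 0.003]
contact_force: [-0.4, -0.0, 0.1]
gripper_width: 0.0514
[543.56246  11.11317]
1.6 [np.float64(0.631048772467709), np.float64(-0.009855620191857367), np.float64(0.23492751251705588)] [[268.551419   134.46918978]] [[251.46552444 162.92078292]]
1.75 [np.float64(0.6556888770770738), np.float64(-0.015761380410633234), np.float64(0.2322776109685693)] [[275.54612436 119.82569435]] [[249.63110028 158.84179666]]
1.85 [np.float64(0.6717816435425842), np.float64(-0.01961850770407579), np.float64(0.228416784505801)] [[280.14174614 111.02847631]] [[248.60303497 157.34157212]]
t 13.43 tcp [0.5437 0.0101 0.1914] dp [-0.005  0.004  0.962] rot [-0.0001  0.      0.0002] F [ 0.4 -0.6 -0.3] w 0.051 j [ 0.38  0.61 -0.69  1.85  0.5   0.87  0.78]
```

View pics/s6.png

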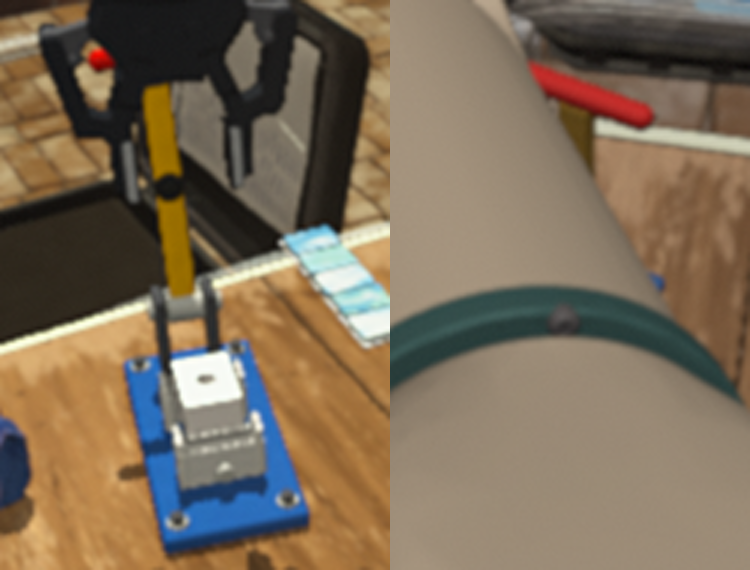

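The scene crop shows the block standing high and upright on the noses, centred between the walls, with the clamp upright and clear. Next I'll work out the handle angle from the two start pictures and plan a grip on the bar, 26 mm to the side of the arm.

```bash
cat >> h.py <<'E'
CX=np.array([.97246,-.23308]);CY=np.array([.23308,.97246])
def fx(x,y,z): # cradle-axes offset (mm,mm) from cradle, world z(m)
    return [*((CX*(526+x)+CY*(137.5+y))/1000),z]
def bar(th,y=-26,d=0): # TCP when gripping the bar at clamp angle th
    return fx(85-170*np.cos(th),y,.065+.17*np.sin(th)-.019+d)
E
python3 - <<'E'
from h import *
from scipy.optimize import minimize_scalar
for n,f in(('top','t0.png'),('scene','s0.png')):
    c=shot(n);im=cv2.imread('pics/'+f);m=cv2.inRange(cv2.cvtColor(im,cv2.COLOR_BGR2HSV),(0,170,90),(8,255,255));m[170:]=0
    k=max(cv2.findContours(m,0,1)[0],key=cv2.contourArea);q=np.array(cv2.minAreaRect(k)[0])
    g=lambda t:np.linalg.norm(proj(c,[np.array(bar(t,0))+[0,0,.019]])[0]-q)
    r=minimize_scalar(g,bounds=(1.4,2),method='bounded');print(n,q,r.x,r.fun)
plan(fx(85-170*np.cos(1.8),-26,.30),-13.5)
E
```

```text
top [276.95178223 115.63027954] 1.793044968001667 0.6592444647853399
scene [249.49998474 157.        ] 1.8298533739965521 0.9030055880301179
t 13.53 tcp [0.5431 0.0101 0.1902] dp [-0.824 -0.168 -0.734] rot [-4.000e-04 -2.000e-04  2.502e-01] F [ 0.6 -0.4 -0.1] w 0.0514 j [ 0.38  0.61 -0.69  1.85  0.5   0.87  0.78]
```

```bash
python3 -m inch '{"rotation":[[0,0,0],[0,0,0.02],[0,0,0.045],[0,0,0.07],[0,0,0.1],[0,0,0.125],[0,0,0.15],[0,0,0.175],[0,0,0.2],[0,0,0.225],[0,0,0.25],[0,0,0.25]],"dp":[[0,0,-0.4],[0,0,-0.74],[0,0,-0.74],[0,0,-0.74],[-0.2,-0.05,-0.74],[-0.4,-0.1,-0.74],[-0.6,-0.15,-0.74],[-0.8,-0.17,-0.74],[-0.82,-0.17,-0.74],[-0.82,-0.17,-0.74],[-0.82,-0.17,-0.74],[-0.82,-0.17,-0.74]],"gripper":[0.6,0.6,0.6,0.6,0.6,0.6,0.6,0.6,0.6,0.6,0.6,0.6]}'
python3 - <<'E'
from h import *
plan(bar(1.8),-13.5)
c=shot('wrist','w7.png');im=c['image']
for dz in(.065+.17*np.sin(1.8),):
  m=cv2.inRange(cv2.cvtColor(im,cv2.COLOR_BGR2HSV),(0,170,90),(8,255,255))
  k=max(cv2.findContours(m,0,1)[0],key=cv2.contourArea);r=cv2.minAreaRect(k);print(r)
  P=plane(c,cv2.boxPoints(r),dz)[:,:2]*1000@np.c_[CX,CY];print(P.round(1)-[526,137.5], 'expect x',85-170*np.cos(1.8))
E
```

```text
t: 15.02
eef_pos: [0.6572, -0.0427, 0.3006]
ee_rot: [0.784, 0.62, -0.001, -0.001]
contact_force: [-0.6, 0.3, 0.1]
gripper_width: 0.0512
t 15.03 tcp [ 0.6572 -0.0427  0.3006] dp [-0.001  0.006  0.593] rot [-0.0004  0.0002  0.0006] F [-0.6  0.3  0.1] w 0.0512 j [ 0.2   0.6  -0.32  1.39  0.19  1.19 -0.37]
((319.5, 212.0), (122.0, 21.0), 90.0)
[[113.2  38.7]
 [125.9  38.7]
 [126.4 -40.5]
 [112.4 -40.6]] expect x 123.6243560978248
```

View pics/w7.png

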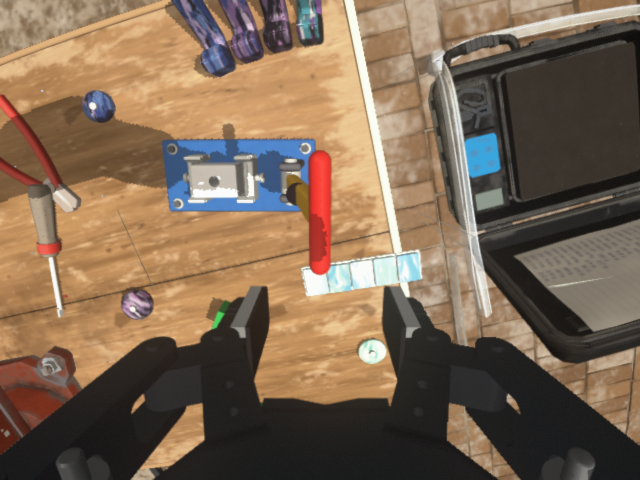

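The wrist view shows the red bar from (320,152) to (320,272) between the open fingers, with the block square in the cradle at (217,180). Descending to grip the lower end of the bar.

```bash
python3 -m inch '{"rotation":[[0,0,0],[0,0,0],[0,0,0],[0,0,0]],"dp":[[0,-0.02,0.2],[0,-0.02,0.4],[0,-0.02,0.58],[0,-0.02,0.58]],"gripper":[0.6,0.6,0.6,0.6]}' 60
python3 -m inch '{"rotation":[[0,0,0],[0,0,0],[0,0,0],[0,0,0],[0,0,0],[0,0,0],[0,0,0]],"dp":[[0,0,0],[0,0,0],[0,0,0],[0,0,0],[0,0,0],[0,0,0],[0,0,0]],"gripper":[0,0,0,0,0,0,0]}'
python3 - <<'E'
from h import *
for t in(1.775,1.6,1.4,1.2,1.0): plan(bar(t),-13.5)
E
```

```text
t: 15.58
eef_pos: [0.6529, -0.0424, 0.2125]
ee_rot: [0.784, 0.62, -0.002, -0.002]
contact_force: [-0.3, 0.5, 0.5]
gripper_width: 0.0515
t: 16.45
eef_pos: [0.6557, -0.0422, 0.2165]
ee_rot: [0.785, 0.62, 0.001, 0.001]
contact_force: [0.1, 1.2, 5.8]
gripper_width: 0.0122
t 16.45 tcp [ 0.6557 -0.0422  0.2165] dp [-0.002 -0.013  0.027] rot [ 0.0004 -0.0001  0.0002] F [0.1 1.2 5.8] w 0.0122 j [ 0.2   0.67 -0.3   1.51  0.22  1.   -0.4 ]
t 16.45 tcp [ 0.6557 -0.0422  0.2165] dp [-0.002 -0.21   0.003] rot [ 0.0004 -0.0001  0.0002] F [0.1 1.2 5.8] w 0.0122 j [ 0.2   0.67 -0.3   1.51  0.22  1.   -0.4 ]
t 16.45 tcp [ 0.6557 -0.0422  0.2165] dp [-0.002 -0.436  0.019] rot [ 0.0004 -0.0001  0.0002] F [0.1 1.2 5.8] w 0.0122 j [ 0.2   0.67 -0.3   1.51  0.22  1.   -0.4 ]
t 16.45 tcp [ 0.6557 -0.0422  0.2165] dp [-0.001 -0.654  0.079] rot [ 0.0004 -0.0001  0.0002] F [0.1 1.2 5.8] w 0.0122 j [ 0.2   0.67 -0.3   1.51  0.22  1.   -0.4 ]
t 16.45 tcp [ 0.6557 -0.0422  0.2165] dp [-0.001 -0.856  0.181] rot [ 0.0004 -0.0001  0.0002] F [0.1 1.2 5.8] w 0.0122 j [ 0.2   0.67 -0.3   1.51  0.22  1.   -0.4 ]
```

```bash
python3 -m inch '{"rotation":[[0,0,0],[0,0,0],[0,0,0],[0,0,0],[0,0,0],[0,0,0],[0,0,0],[0,0,0]],"dp":[[0,-0.1,-0.016],[0,-0.21,-0.026],[0,-0.38,-0.018],[0,-0.546,0.015],[0,-0.706,0.072],[0,-0.78,0.11],[0,-0.856,0.153],[0,-0.856,0.153]],"gripper":[0,0,0,0,0,0,0,0]}'
python3 - <<'E'
from h import *
plan(bar(1.0,d=.001),-13.5)
for t in(.9,.8,.7,.6,.5,.4,.35,.3,.25,.2): print(t,((np.array([170*(np.cos(1)-np.cos(t)),170*(np.sin(1)-np.sin(t))]))/150).round(3))
E
```

```text
t: 17.45
eef_pos: [0.5296, -0.0118, 0.1925]
ee_rot: [0.785, 0.62, 0.0, -0.0]
contact_force: [-2.7, 1.9, 3.6]
gripper_width: 0.012
t 17.45 tcp [ 0.5296 -0.0118  0.1925] dp [-0.003  0.009  0.016] rot [ 0.     -0.0001  0.0003] F [-2.7  1.9  3.6] w 0.012 j [ 0.18  0.52 -0.31  1.89  0.22  0.76 -0.49]
0.9 [-0.092  0.066]
0.8 [-0.177  0.141]
0.7 [-0.254  0.224]
0.6 [-0.323  0.314]
0.5 [-0.382  0.41 ]
0.4 [-0.432  0.512]
0.35 [-0.452  0.565]
0.3 [-0.47   0.619]
0.25 [-0.486  0.673]
0.2 [-0.498  0.729]
```

Following the arc well. Continuing to about 0.3 rad.

```bash
python3 -m inch '{"rotation":[[0,0,0],[0,0,0],[0,0,0],[0,0,0],[0,0,0],[0,0,0],[0,0,0],[0,0,0],[0,0,0]],"dp":[[0,-0.09,0.066],[0,-0.177,0.141],[0,-0.254,0.224],[0,-0.323,0.314],[0,-0.382,0.41],[0,-0.432,0.512],[0,-0.452,0.565],[0,-0.47,0.62],[0,-0.47,0.62]],"gripper":[0,0,0,0,0,0,0,0,0]}'
python3 - <<'E'
from h import *
plan(bar(.3,d=.001),-13.5)
for t in(.25,.2,.16,.12,.08,.04,0,-.04): print(t,((np.array([170*(np.cos(.3)-np.cos(t)),170*(np.sin(.3)-np.sin(t))]))/150).round(3))
E
```

```text
t: 18.58
eef_pos: [0.4629, 0.0043, 0.0991]
ee_rot: [0.785, 0.62, 0.001, 0.001]
contact_force: [4.4, 1.1, -0.8]
gripper_width: 0.0117
t 18.57 tcp [0.4629 0.0043 0.0991] dp [-0.004 -0.004  0.012] rot [ 0.0004 -0.0002  0.0002] F [ 4.4  1.1 -0.8] w 0.0117 j [ 0.09  0.6  -0.23  2.14  0.31  0.43 -0.62]
0.25 [-0.015  0.055]
0.2 [-0.028  0.11 ]
0.16 [-0.036  0.154]
0.12 [-0.042  0.199]
0.08 [-0.047  0.244]
0.04 [-0.05  0.29]
0 [-0.051  0.335]
-0.04 [-0.05  0.38]
```

```bash
python3 -m inch '{"rotation":[[0,0,0],[0,0,0],[0,0,0]],"dp":[[0,-0.015,0.055],[0,-0.028,0.11],[0,-0.028,0.11]],"gripper":[0,0,0]}'
python3 -m inch '{"rotation":[[0,0,0],[0,0,0]],"dp":[[0,-0.004,0.02],[0,-0.004,0.02]],"gripper":[0,0]}'
python3 -m inch '{"rotation":[[0,0,0],[0,0,0]],"dp":[[0,-0.004,0.02],[0,-0.004,0.02]],"gripper":[0,0]}'
```

```text
t: 18.95
eef_pos: [0.4585, 0.0053, 0.0822]
ee_rot: [0.785, 0.62, 0.001, 0.0]
contact_force: [6.0, 1.1, -2.9]
gripper_width: 0.0121
t: 19.2
eef_pos: [0.458, 0.0054, 0.0796]
ee_rot: [0.785, 0.62, 0.001, 0.001]
contact_force: [6.4, 1.0, -0.6]
gripper_width: 0.0114
t: 19.45
eef_pos: [0.4575, 0.0055, 0.0767]
ee_rot: [0.785, 0.62, 0.001, 0.001]
contact_force: [4.9, 0.6, 1.0]
gripper_width: 0.0119
```

```bash
python3 -m inch '{"rotation":[[0,0,0],[0,0,0]],"dp":[[0,0.004,0.014],[0,0.004,0.014]],"gripper":[0,0]}'
python3 -m inch '{"rotation":[[0,0,0],[0,0,0]],"dp":[[0,0.004,0.014],[0,0.004,0.014]],"gripper":[0,0]}'
python3 -m inch '{"rotation":[[0,0,0],[0,0,0]],"dp":[[0,0,0.014],[0,0,0.014]],"gripper":[0,0]}'
```

```text
t: 19.7
eef_pos: [0.4571, 0.0056, 0.0745]
ee_rot: [0.785, 0.62, 0.001, 0.0]
contact_force: [3.6, 2.8, 0.8]
gripper_width: 0.0118
t: 19.95
eef_pos: [0.4566, 0.0056, 0.0719]
ee_rot: [0.785, 0.62, -0.0, -0.001]
contact_force: [4.7, 4.2, -0.8]
gripper_width: 0.0116
t: 20.2
eef_pos: [0.4563, 0.0058, 0.0699]
ee_rot: [0.785, 0.62, -0.001, -0.001]
contact_force: [3.0, 4.2, 0.1]
gripper_width: 0.0111
```

```bash
for i in 1; do python3 -m inch '{"rotation":[[0,0,0],[0,0,0]],"dp":[[0,0,0.012],[0,0,0.012]],"gripper":[0,0]}'; done
python3 -m inch '{"rotation":[[0,0,0],[0,0,0]],"dp":[[0,0,0.01],[0,0,0.01]],"gripper":[0,0]}'
python3 -m inch '{"rotation":[[0,0,0],[0,0,0]],"dp":[[0,0,0.01],[0,0,0.01]],"gripper":[0,0]}'
```

```text
t: 20.45
eef_pos: [0.4561, 0.0058, 0.0682]
ee_rot: [0.785, 0.62, -0.001, -0.001]
contact_force: [2.8, 5.5, 1.9]
gripper_width: 0.0115
t: 20.7
eef_pos: [0.456, 0.0058, 0.067]
ee_rot: [0.785, 0.62, -0.001, -0.001]
contact_force: [2.2, 4.0, 6.1]
gripper_width: 0.0118
t: 20.95
eef_pos: [0.4558, 0.0058, 0.0656]
ee_rot: [0.785, 0.62, -0.001, -0.001]
contact_force: [1.1, 5.0, 6.8]
gripper_width: 0.0114
```

Contact is building up on the noses. Continuing in small steps.

```bash
python3 -m inch '{"rotation":[[0,0,0],[0,0,0]],"dp":[[0,0,0.01],[0,0,0.01]],"gripper":[0,0]}'
python3 -m inch '{"rotation":[[0,0,0],[0,0,0]],"dp":[[0,0,0.01],[0,0,0.01]],"gripper":[0,0]}'
python3 - <<'E'
from h import *
print([env.read_state()['contact_force'].round(1) for i in range(1)]);plan(bar(0),-13.5)
E
```

```text
t: 21.2
eef_pos: [0.4556, 0.0059, 0.0639]
ee_rot: [0.785, 0.62, -0.001, -0.001]
contact_force: [1.8, 4.8, 5.2]
gripper_width: 0.0116
t: 21.45
eef_pos: [0.4555, 0.0059, 0.0623]
ee_rot: [0.785, 0.62, -0.001, -0.001]
contact_force: [1.2, 5.3, 5.2]
gripper_width: 0.0119
[array([1.2, 5.3, 5.2])]
t 21.45 tcp [0.4555 0.0059 0.0623] dp [-0.003 -0.003  0.109] rot [-0.0005  0.      0.0004] F [1.2 5.3 5.2] w 0.0119 j [ 0.05  0.67 -0.18  2.18  0.35  0.33 -0.66]
```

```bash
python3 -m inch '{"rotation":[[0,0,0],[0,0,0]],"dp":[[0,0,0.012],[0,0,0.012]],"gripper":[0,0]}'
python3 -m inch '{"rotation":[[0,0,0],[0,0,0]],"dp":[[0,0,0.012],[0,0,0.012]],"gripper":[0,0]}'
python3 -m inch '{"rotation":[[0,0,0],[0,0,0]],"dp":[[0,0,0.012],[0,0,0.012]],"gripper":[0,0]}'
```

```text
t: 21.7
eef_pos: [0.4552, 0.0059, 0.0604]
ee_rot: [0.785, 0.62, -0.001, -0.001]
contact_force: [0.1, 5.5, 2.7]
gripper_width: 0.0114
t: 21.95
eef_pos: [0.4551, 0.006, 0.0585]
ee_rot: [0.785, 0.62, -0.001, -0.001]
contact_force: [0.6, 5.3, 2.1]
gripper_width: 0.0117
t: 22.2
eef_pos: [0.455, 0.006, 0.0567]
ee_rot: [0.784, 0.62, -0.001, -0.002]
contact_force: [1.1, 5.4, 2.1]
gripper_width: 0.0118
```

```bash
python3 -m inch '{"rotation":[[0,0,0],[0,0,0]],"dp":[[0,0,0.01],[0,0,0.01]],"gripper":[0,0]}'
python3 -m inch '{"rotation":[[0,0,0],[0,0,0]],"dp":[[0,0,0.01],[0,0,0.01]],"gripper":[0,0]}'
```

```text
t: 22.45
eef_pos: [0.4549, 0.006, 0.0552]
ee_rot: [0.784, 0.62, -0.001, -0.002]
contact_force: [-0.2, 5.7, 2.7]
gripper_width: 0.0118
t: 22.7
eef_pos: [0.4548, 0.0061, 0.0537]
ee_rot: [0.784, 0.62, -0.001, -0.002]
contact_force: [-0.4, 5.0, 3.6]
gripper_width: 0.0116
```

Past the noses, since the force peaked near 7 N and then fell to about 2 N. Feeling for the stop.

```bash
python3 -m inch '{"rotation":[[0,0,0],[0,0,0]],"dp":[[0,0,0.009],[0,0,0.009]],"gripper":[0,0]}'
python3 -m inch '{"rotation":[[0,0,0],[0,0,0]],"dp":[[0,0,0.009],[0,0,0.009]],"gripper":[0,0]}'
```

```text
t: 22.95
eef_pos: [0.4548, 0.0061, 0.0524]
ee_rot: [0.784, 0.62, -0.001, -0.002]
contact_force: [-0.2, 6.4, 4.0]
gripper_width: 0.0118
t: 23.2
eef_pos: [0.4545, 0.0061, 0.0507]
ee_rot: [0.784, 0.62, -0.002, -0.002]
contact_force: [1.5, 6.5, 0.2]
gripper_width: 0.0118
```

```bash
python3 -m inch '{"rotation":[[0,0,0],[0,0,0]],"dp":[[0,0,0.008],[0,0,0.008]],"gripper":[0,0]}'
```

```text
t: 23.45
eef_pos: [0.4545, 0.0061, 0.0494]
ee_rot: [0.784, 0.62, -0.002, -0.002]
contact_force: [1.0, 6.2, -0.7]
gripper_width: 0.012
```

```bash
python3 -m inch '{"rotation":[[0,0,0],[0,0,0]],"dp":[[0,0,0.008],[0,0,0.008]],"gripper":[0,0]}'
```

```text
t: 23.7
eef_pos: [0.4545, 0.0061, 0.0482]
ee_rot: [0.784, 0.62, -0.002, -0.002]
contact_force: [1.7, 6.8, -1.3]
gripper_width: 0.012
```

```bash
python3 -m inch '{"rotation":[[0,0,0],[0,0,0]],"dp":[[0,0,0.008],[0,0,0.008]],"gripper":[0,0]}'
```

```text
t: 23.95
eef_pos: [0.4544, 0.0061, 0.0471]
ee_rot: [0.784, 0.62, -0.002, -0.002]
contact_force: [1.6, 6.7, -0.2]
gripper_width: 0.0117
```

```bash
python3 -m inch '{"rotation":[[0,0,0],[0,0,0]],"dp":[[0,0,0.008],[0,0,0.008]],"gripper":[0,0]}'
```

```text
t: 24.2
eef_pos: [0.4545, 0.0062, 0.0459]
ee_rot: [0.784, 0.62, -0.002, -0.002]
contact_force: [1.2, 6.3, 0.5]
gripper_width: 0.0117
```

```bash
python3 -m inch '{"rotation":[[0,0,0],[0,0,0]],"dp":[[0,0,0.007],[0,0,0.007]],"gripper":[0,0]}'
```

```text
t: 24.45
eef_pos: [0.4544, 0.0061, 0.0449]
ee_rot: [0.784, 0.62, -0.002, -0.002]
contact_force: [0.9, 6.8, 0.5]
gripper_width: 0.0119
```

```bash
python3 -m inch '{"rotation":[[0,0,0],[0,0,0]],"dp":[[0,0,0.008],[0,0,0.008]],"gripper":[0,0]}'
```

```text
t: 24.7
eef_pos: [0.4544, 0.0061, 0.0437]
ee_rot: [0.784, 0.62, -0.002, -0.002]
contact_force: [0.6, 6.3, 1.2]
gripper_width: 0.0117
```

```bash
python3 -m inch '{"rotation":[[0,0,0],[0,0,0]],"dp":[[0,0,0.008],[0,0,0.008]],"gripper":[0,0]}'
```

```text
t: 24.95
eef_pos: [0.4545, 0.0061, 0.0425]
ee_rot: [0.784, 0.62, -0.002, -0.002]
contact_force: [-0.1, 6.5, 0.7]
gripper_width: 0.0118
```

```bash
python3 -m inch '{"rotation":[[0,0,0],[0,0,0]],"dp":[[0,0,0.007],[0,0,0.007]],"gripper":[0,0]}'
```

```text
t: 25.2
eef_pos: [0.4545, 0.0061, 0.0415]
ee_rot: [0.784, 0.62, -0.002, -0.002]
contact_force: [0.1, 6.1, 1.4]
gripper_width: 0.0119
```

```bash
python3 -m inch '{"rotation":[[0,0,0],[0,0,0]],"dp":[[0,0,0.008],[0,0,0.008]],"gripper":[0,0]}'
```

```text
t: 25.45
eef_pos: [0.4545, 0.0061, 0.0404]
ee_rot: [0.784, 0.62, -0.002, -0.002]
contact_force: [-0.5, 6.5, 3.4]
gripper_width: 0.012
```

```bash
python3 -m inch '{"rotation":[[0,0,0],[0,0,0]],"dp":[[0,0,0.008],[0,0,0.008]],"gripper":[0,0]}'
```

```text
t: 25.7
eef_pos: [0.4545, 0.0061, 0.0397]
ee_rot: [0.784, 0.62, -0.002, -0.002]
contact_force: [-1.0, 5.8, 9.4]
gripper_width: 0.0114
```

```bash
python3 -m inch '{"rotation":[[0,0,0],[0,0,0]],"dp":[[0,0,0.008],[0,0,0.008]],"gripper":[0,0]}'
python3 - <<'E'
from h import *
c=shot('scene');im=c['image']
cv2.imwrite('pics/s8.png',cv2.resize(im[180:340,200:360],None,fx=3.75,fy=3.75,interpolation=cv2.INTER_CUBIC))
E
```

```text
t: 25.95
eef_pos: [0.4545, 0.0061, 0.0391]
ee_rot: [0.784, 0.62, -0.002, -0.001]
contact_force: [-2.7, 6.0, 16.5]
gripper_width: 0.012
```

The stop is firm: 3.4, 9.4, then 16.5 N over equal steps. Easing a touch to about 13 N and holding briefly, then letting go.

```bash
python3 -m inch '{"rotation":[[0,0,0],[0,0,0],[0,0,0]],"dp":[[0,0,-0.004],[0,0,-0.004],[0,0,-0.004]],"gripper":[0,0,0]}'
```

```text
t: 26.38
eef_pos: [0.4545, 0.0061, 0.0395]
ee_rot: [0.784, 0.62, -0.002, -0.001]
contact_force: [-1.7, 5.5, 13.3]
gripper_width: 0.012
```

View pics/s8.png

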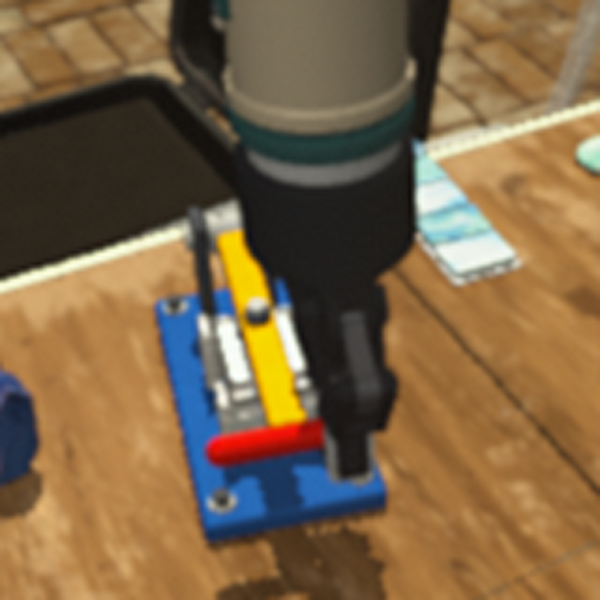

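The scene crop shows the clamp level with its yellow arm over the block, which has sunk between the walls, and the gripper on the right end of the red bar. Relieving, then opening just enough to clear the bar.

```bash
python3 -m inch '{"rotation":[[0,0,0],[0,0,0],[0,0,0],[0,0,0],[0,0,0],[0,0,0]],"dp":[[0,0,-0.006],[0,0,-0.008],[0,0,-0.008],[0,0,-0.008],[0,0,-0.008],[0,0,-0.008]],"gripper":[0,0,0.38,0.38,0.38,0.38]}'
python3 -m inch '{"rotation":[[0,0,0],[0,0,0],[0,0,0],[0,0,0],[0,0,0]],"dp":[[0,0,-0.1],[0,0,-0.35],[0,0,-0.7],[0,0,-1],[0,0,-1]],"gripper":[0.38,0.38,0.38,0.38,0.38]}'
python3 -m inch '{"rotation":[[0,0,0],[0,0,0],[0,0,0],[0,0,0]],"dp":[[0,0,-0.3],[-0.3,-0.3,-0.5],[-0.7,-0.3,-0.5],[-0.7,-0.3,-0.5]],"gripper":[0.38,0.38,0.38,0.38]}'
python3 - <<'E'
from h import *
t=shot('top');c=shot('scene');w=shot('wrist')
for n,k in(('top',t),('scene',c),('wrist',w)):
    m=cv2.inRange(cv2.cvtColor(k['image'],cv2.COLOR_BGR2HSV),(0,170,90),(8,255,255))
    pred={th:proj(k,[np.array(bar(th,0))+[0,0,.019]])[0].round(1).tolist() for th in(-.04,0,.08,.16)}
    p=pred[0]; L=[cv2.minAreaRect(q)[0] for q in cv2.findContours(m,0,1)[0] if cv2.contourArea(q)>60];print(n,pred,[np.round(l,1).tolist() for l in L if abs(l[0]-p[0])<60 and abs(l[1]-p[1])<60])
a=cv2.resize(c['image'][180:340,200:360],None,fx=2.5,fy=2.5);b=cv2.resize(w['image'],(400,300));
cv2.imwrite('pics/f.png',np.hstack([a,np.vstack([b,np.zeros((100,400,3),np.uint8)])]))
plan(bar(0),-13.5)
E
```

```text
t: 27.12
eef_pos: [0.4568, 0.0045, 0.0402]
ee_rot: [0.785, 0.619, -0.001, -0.0]
contact_force: [-0.4, -0.2, 0.4]
gripper_width: 0.0324
t: 27.75
eef_pos: [0.4593, 0.0049, 0.1934]
ee_rot: [0.785, 0.619, 0.003, 0.002]
contact_force: [-0.1, 0.1, 0.1]
gripper_width: 0.0326
t: 28.25
eef_pos: [0.3865, -0.0911, 0.2649]
ee_rot: [0.788, 0.616, -0.002, 0.0]
contact_force: [0.7, 0.3, -0.2]
gripper_width: 0.0325
top {-0.04: [237.6, 264.8], 0: [237.0, 264.3], 0.08: [235.9, 262.8], 0.16: [235.1, 260.7]} []
scene {-0.04: [276.8, 298.2], 0: [276.5, 295.3], 0.08: [275.9, 289.0], 0.16: [275.1, 282.2]} [[277.5, 295.2]]
wrist {-0.04: [370.6, 72.3], 0: [371.4, 71.0], 0.08: [374.0, 68.2], 0.16: [378.0, 65.2]} [[371.0, 70.0]]
t 28.4 tcp [ 0.3889 -0.0864  0.2648] dp [0.698 0.287 1.459] rot [-0.0002 -0.0001  0.0002] F [-0.1 -0.   0.2] w 0.0324 j [ 0.46  0.24 -0.38  2.11  0.12  0.81 -0.23]
```

Two views put the clamp angle at about 0 to 0.02 rad. The gripper is free and clear, and the force reads zero. Handing in.

```bash
python3 -c "
from cell import env
print(env.finish_job(), env.read_state()['t'])"
```

```text
the job is handed in; nothing more can be done
the job is handed in; nothing more can be done
```

I stood the white block on the noses, let go of it there, and shut the clamp on it until it sat hard on the stop. The job is handed in, at about 28 s of robot time; no verdict was reported.

- **Placing:** I lowered the block until the noses took its weight. One step read +4.3 N, about 6.7 N above the held weight, so I backed off to about -1.3 N before opening. The scene picture afterwards showed it standing high and square in the cradle.
- **Clamping:** I gripped the red bar to one side of the yellow arm and swung it over. The force peaked at about 7 N at the noses and fell to about 2 N once past them. The stop then showed as 3.4, 9.4 and 16.5 N over three equal steps. I eased to 13 N, held, and released. The 16.5 N peak is slightly over the 10–15 N seating range but below the 24 N limit.
- **Last checks:** The handle's position in the scene and wrist views gives a clamp angle of about 0 to 0.02 rad. The wrist force was near zero with the gripper well clear.
- **Not confirmed:** The top camera found no red bar in the final check. My last picture was refused because I had reached the 12-picture limit, so I did not view the released clamp or recheck the knobs and disc. No move was planned near the knobs or the disc, and none showed an unexpected force.
- **Mistake on the way:** I once moved the held block the wrong way, out past the bench edge. I brought it back, and nothing was touched or dropped.

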